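# Raise the document camera for a full ledger sheet

## Task

Get the document camera ready for a large ledger sheet: first turn its page-size dial to the three-dot mark, then grip the mast handle so that its side button is squeezed in, and draw the mast straight up past the first stop to its second, topmost stop. Finish still holding it up there with the button squeezed in, because it sinks if let go. Leave the stapler, the red staple tin and the glass paperweight where they are.

Things in the scene. Friction and masses are not known exactly. Their poses are not given: they have to be found in the camera images.
- stand: Fixed document camera stand; origin under its console's centre on the desk, z up. Grey console 120 (x) x 310 (y) x 40 high; the dial is on its top 85 mm to +y of the origin, the mast column (32 mm across, top 130 mm above the desk) 85 mm to -y. A dark plate 200 x 300 x 4 with a ruled sheet lies at its +x side.
- dial (a joint): Page-size dial angle, rad, growing clockwise seen from above. Detents at 0 (one dot), 0.628 (two), 1.257 (three) and 1.885 (four); end stops at -0.12 and 2.0. About 0.12 N m turns it; let go within 0.2 rad of a detent it snaps in; near midway it may stay. At 0 the bar's pointer end is at +54 degrees from the stand's +x.
- dial_grip (a point): Point on the dial's upright axis at grip height, 66 mm above the desk. Black bar knob: bar 44 long, 12 wide, top 75 mm above the desk, on a 48 mm skirt disc with its top at 46 mm. Grip from above across the 12 mm. The point turns with the knob: x axis along the bar to the pointer end (small nose, white line), z up.
- mast (a joint): Mast height, m: 0 parked, 0.050 first stop, 0.100 second stop (end of travel). With the button out a catch blocks rising from parked, and locks it at (or just above) the first stop; with the button held in it slides freely past. No catch at the second stop: it sinks by its weight (about 0.5 kg; sliding friction 1.5 N).
- mast_grip (a point): Centre of the black mast handle at the height of its button, 188 mm above the desk parked, 288 mm at the second stop; axes as the stand's. Handle 26 (x) x 36 (y), from 32 mm below to 24 mm above this point. Camera boom on a collar below it: 225 mm out to +x, 20 wide (camera box 44), all at least 32 mm below this point. Grip from above, closing along y.
- release (a joint): Travel of the mast's release button, m, growing as pressed. Round aluminium button, 18 mm across, on the handle's -y face, standing 5 mm out (42 mm over handle and button), pressed to +y. Flush at 0.005, stop at 0.006; catch free from 0.003. Spring 4 N out, 8 N flush: a 20 N squeeze of the handle in y presses it flush. Springs out when let go.
- stapler: Tan stapler, 150 x 40 x 48 mm, long axis x, origin under its centre. Leave alone.
- staple_box: Small red tin staple box, 62 x 42 x 26 mm, origin under its centre. Leave alone.
- paperweight: Black glass paperweight, a low dome 70 mm across and 36 high, origin under its centre. Leave alone.
- three_dots (a point): Middle of the three-dot mark, on the 116 mm aluminium plate under the dial, 37 mm from the dial axis. The marks are radial rows of 1, 2, 3 and 4 black dots, at +54, +18, -18 and -54 degrees about the dial axis from the stand's +x (counter-clockwise positive from above).

How it is judged:
On the way, in this order (a step that is already met when the one before it is completed fails the run):
1. the dial stands at the three-dot mark (value of joint dial between 1.117 and 1.397 rad), for 0.3 s.
2. the mast is raised past its first stop with the button held in (value of joint mast above 0.056 m and value of joint release above 0.003 m and contact force between the fingers and stand above 2 N), for 0.1 s.
At the end, for the whole second after the job is handed in: Through the last second the gripper holds the mast still (under 10 mm/s) at its second stop (within 6 mm of 100 mm) with the release button in (at least 3 mm), and the dial stands at three dots (within 0.14 rad of 1.257) (all of step 1 and value of joint mast above 0.094 m and value of joint release above 0.003 m and contact force between the fingers and stand above 2 N and velocity of joint mast between -0.01 and 0.01 m/s); the arm keeps its last pose, push and grip.
It fails at once if the mast is raised more than 12 mm while the dial is not at three dots (value of joint mast above 0.012 m and (value of joint dial below 1.06 rad or value of joint dial above 1.45 rad)).
It fails at once if a bystander is moved more than 15 mm (distance of any of stapler, staple_box, paperweight from where it was at the start of the episode above 0.015 m).
It also fails if it takes over 46 s, if anything falls off the work surface, if the arm or the gripper's body presses on something with over 40 N, if the wrist force passes 120 N, or if a joint passes its speed limit or range.

## Robot

A 6-joint arm with a two-finger parallel gripper is mounted at the origin on the work surface. World frame = base frame: x ahead of the robot, y to its left, z up, the work surface at z = 0. Lengths are in m, angles in rad, forces in N, time in s.
With the tool pointing down it reaches from about 0.3 to 0.875 m from the base axis. Payload 6.4 kg.
Tool frame: the origin (TCP) lies midway between the tips of the shut fingers; the grasp point (between the pads) lies 19 mm behind it (bot.grip_depth is the distance from the TCP to the grasp point, in m); z points along the fingers, y is the line along which they close (so a half turn about z gives the same grasp; the last joint's range is limited). The gripper opens to 88 mm and grips with 3 to 60 N. Pads are 18 mm wide; open, the fingers measure 123 mm over their backs; the gripper's body (75 mm by 187 mm) begins 45 mm behind the grasp point.
Start: joints at [-1.428, 0.181, 1.607, -0, 1.354, -0.206], TCP at [0.197, -0.54, 0.239] pointing down, gripper open.
Joint ranges: [-2.99, 2.99], [-0.89, 2.07], [0.3, 2.58], [-1.14, 4.28], [0, 2.63], [-3.12, 3.12]. Speed limits (rad/s): [2.57, 2.57, 3.01, 3.14, 3.14, 3.14].

## Interface

Orientations are given as a unit quaternion [x, y, z, w].
In Python, from cell import bot gives the robot as it stands. The module is installed in compiled form; this text tells all that it offers.
- The arm moves only by the shell command python3 -m jog 'ROWS'. ROWS is JSON, a list of rows, each an object of numbers: "dx", "dy", "dz": the shift along the tool's x, y, z normalised to -1 to 1, where 1 is 0.25 m; "ax", "ay", "az": the turn, a rotation vector about the tool's x, y, z normalised to -1 to 1, where 1 is pi rad; "gripper": the opening, from 0 (shut) to 1 (fully open). In form: [{"dx": .., "dy": .., "dz": .., "ax": .., "ay": .., "az": .., "gripper": ..}, ...]. A call has 1 to 20 rows; each row is the pose to reach, as a shift and turn from the pose commanded when the call began, along the tool's axes at that moment, turning the shorter way round; what a row does not reach only later rows make up. A row lasts 1/8 s, in which the tool goes at most 62.5 mm and 10.7 degrees, less where a joint would pass 70% of its speed; a pose out of reach is approached as far as the arm can. A call with a number of a shift or a turn outside -1 to 1 is refused whole. A call with a gripper value outside its range is refused whole. The fingers move at their own pace and stop on an object; the grip force is fixed at half the most. Time passes only in rows, so rows that repeat a pose let the fingers close. It gives the time, the measured TCP pose, the force, the opening and the grip force at its end, in the units of the state.
- bot.observe(): the state, without advancing time (a new reading comes with each control period).
- bot.grab_frame(name): name is "side" or "top" or "wrist"; returns the picture (384x512x3 uint8, blue, green, red); there is no depth.
- bot.camera_model(name): a dict with "fx", "fy", "cx", "cy" (pixels), "k1" (the pictures are not rectified: a ray, as slopes to the right and down, at radius r is drawn at 1 + k1 r^2 times it, then the intrinsics apply), "T" (4x4, takes a point from camera to world coordinates). Camera axes: x right, y up, looking along -z (the intrinsics and any distortion apply to the point x, -y, -z); pixel columns grow to the right and rows downward; lengths in m; the calibration is good to about 2 mm. A picture is of the moment at which its call begins: read the wrist's pose just before it. camera_model takes no time and is no camera call; for the wrist camera it gives the pose at the moment of the call.
- bot.hand_in(): hands the job in; it is judged then, once.
Trained networks look in the newest picture that a camera, given by its name, has taken for a name from the list of things; names that differ only in an ending like _2 or _b are one class to them, and where a whole thing is asked for, a point or a joint stands for the part that bears it (a point fixed in the world has none). Each returns a list of dicts, best first, with "p" (0 to 1); they miss things now and then, are a little off and sometimes report something else, mostly with a low value. They report only what shows in the picture. A call takes as long as a camera call.
- bot.find_in(thing, camera): "box" ([left, top, right, bottom] in pixels, round what is visible of it).
- bot.masks_of(thing, camera): "region" (384x512 bool, what is visible of it) and "box" ([left, top, right, bottom] in pixels, round what is visible of it).
The state is a dict: "time_s": time; "joints": joint angles; "qvel": joint speeds; "effort": joint torques, N m; "tcp_pos": TCP position; "tcp_rot": TCP orientation; "ft_force": force on the tool from outside, world axes, zero at the start; "ft_torque": the same for the moment, N m; "opening": opening from 0.0 (shut) to 1.0 (fully open); "grip_force": force on a finger pad.
Only numpy, scipy, OpenCV 4.12 (cv2) and the standard library are available. Lean on these libraries where they do the work, as an engineer would, in place of code of your own. Each camera call takes 0.05 s, during which the arm holds its last target. There are 200 camera calls.

## Working session

There is one attempt and no reset: what is moved stays moved. The work goes in short steps, Python scripts to look and compute and a shell command to move; the robot and the scene stay as the last step left them, time stands still between calls to the robot, and variables do not carry over. Pictures are saved under pics/ and viewed, at most 11 in all, crops included, and the job is handed in when it is done.

```bash
mkdir -p pics; cat > h.py <<'E'
import numpy as np, cv2
from cell import bot
def ray(cam,u,v):
    m=bot.camera_model(cam) if isinstance(cam,str) else cam
    K=np.array([[m['fx'],0,m['cx']],[0,m['fy'],m['cy']],[0,0,1]]);
    p=cv2.undistortPoints(np.array([[[u,v]]],float),K,np.array([m['k1'],0,0,0,0.]))[0,0]
    T=np.array(m['T']);d=T[:3,:3]@np.array([p[0],-p[1],-1]);return T[:3,3],d
def atz(cam,u,v,z):
    o,d=ray(cam,u,v);return o+d*(z-o[2])/d[2]
def proj(cam,P):
    m=bot.camera_model(cam) if isinstance(cam,str) else cam
    T=np.array(m['T']);c=T[:3,:3].T@(np.array(P)-T[:3,3]);x,y=c[0]/-c[2],-c[1]/-c[2]
    s=1+m['k1']*(x*x+y*y);return np.array([m['fx']*x*s+m['cx'],m['fy']*y*s+m['cy']])
E
python3 - <<'E'
from h import *
o=bot.observe();print({k:np.round(v,3) for k,v in o.items()})
ims=[]
for c in('top','side'):
    im=bot.grab_frame(c);cv2.imwrite(f'pics/{c}0.png',im)
    for t in('stand','dial','mast','release','stapler','staple_box','paperweight'):
        r=bot.find_in(t,c);print(c,t,[(np.round(x['box']).tolist(),round(x['p'],2)) for x in r[:2]])
E
```

```text
{'time_s': np.float64(0.0), 'joints': array([-1.428,  0.182,  1.608, -0.   ,  1.354, -0.206]), 'qvel': array([-0.001,  0.   ,  0.   , -0.001, -0.002,  0.   ]), 'effort': array([ 1.0000e-03, -4.3386e+01, -3.4185e+01,  7.0000e-02,  3.9000e-02,
       -0.0000e+00]), 'tcp_pos': array([ 0.196, -0.54 ,  0.238]), 'tcp_rot': array([ 0.985,  0.173,  0.   , -0.001]), 'ft_force': array([-0.414,  0.601,  0.056]), 'ft_torque': array([-0.056, -0.002,  0.005]), 'grip_force': np.float64(0.0), 'opening': np.float64(0.997)}
top stand [([191.0, 92.0, 312.0, 213.0], 0.76)]
top dial [([209.0, 170.0, 223.0, 190.0], 0.48)]
top mast [([272.0, 96.0, 303.0, 192.0], 0.82)]
top release []
top stapler [([318.0, 180.0, 354.0, 231.0], 0.79)]
top staple_box [([149.0, 166.0, 169.0, 192.0], 0.54)]
top paperweight [([168.0, 138.0, 190.0, 160.0], 0.91), ([272.0, 101.0, 302.0, 194.0], 0.73)]
side stand [([126.0, 128.0, 303.0, 292.0], 0.82)]
side dial [([214.0, 235.0, 241.0, 254.0], 0.86)]
side mast [([182.0, 128.0, 281.0, 176.0], 0.87)]
side release [([276.0, 153.0, 332.0, 178.0], 0.67)]
side stapler [([274.0, 154.0, 334.0, 178.0], 0.71), ([124.0, 128.0, 305.0, 292.0], 0.15)]
side staple_box [([180.0, 302.0, 218.0, 327.0], 0.62)]
side paperweight [([154.0, 271.0, 190.0, 299.0], 0.8)]
```

View pics/top0.png

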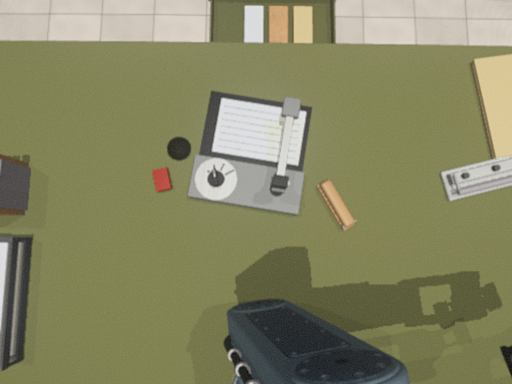

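View pics/side0.png

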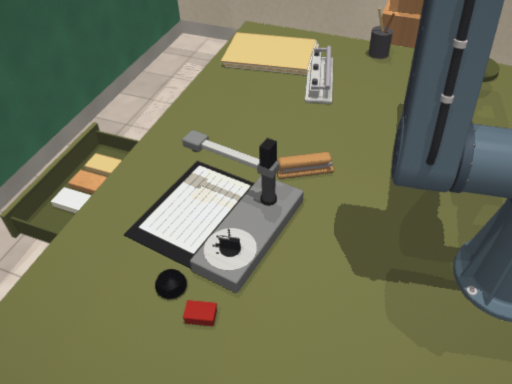

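The top view shows the stand at about (247,160), dial at (216,179), mast handle at (280,184). The stapler, tin and weight are all clear of it. I'll zoom in for precise features.

```bash
python3 - <<'E'
import cv2,numpy as np
a=cv2.imread('pics/top0.png')[85:220,180:315];b=cv2.imread('pics/side0.png')[125:295,120:310]
a=cv2.resize(a,(400,400),interpolation=2) # 2.963x
b=cv2.resize(b,(400,358),interpolation=2);b=cv2.copyMakeBorder(b,0,42,0,0,0)
cv2.imwrite('pics/c0.png',cv2.resize(np.hstack([a,b]),(800,400)))
E
python3 - <<'E'
from h import *
for c in('top','side'): print(c,bot.camera_model(c)['T'].__array__().round(3)[:3,3] if hasattr(bot.camera_model(c)['T'],'__array__') else bot.camera_model(c)['T'])
for p in[(216,179)]:print(atz('top',*p,.043))
print(atz('side',230,249,.043)); print(atz('top',279,187,.13))
E
```

```text
top [0.419 0.049 1.16 ]
side [0.263 0.746 0.875]
[0.57594177 0.1575019  0.043     ]
[0.57740802 0.16095087 0.043     ]
[ 0.54486009 -0.01084341  0.13      ]
```

View pics/c0.png

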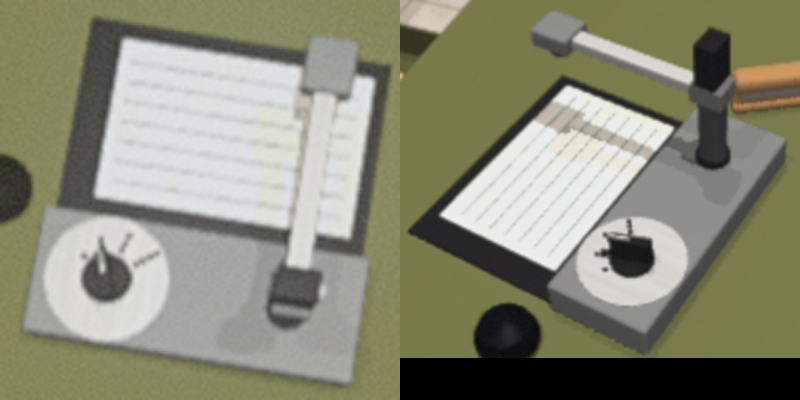

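```bash
cat > fit.py <<'E'
from h import *
from scipy.optimize import least_squares
S=400/135;Q=400/190
# stand-frame pt, cam, crop px
D=[((.26,.15,.004),'top',(93,18)),((.26,-.15,.004),'top',(391,66)),((.06,.155,.04),'top',(45,207)),((.06,-.155,.04),'top',(367,262)),
((0,.085,.041),'top',(106,278)),
((.26,.15,.004),'side',(8,232)),((.26,-.15,.004),'side',(165,77)),((-.06,.155,.04),'side',(245,333)),((-.06,-.155,.04),'side',(387,143)),((0,.085,.041),'side',(231,261)),((.06,.155,.04),'side',(151,285))]
def W(p,P):
    c,s=np.cos(p[2]),np.sin(p[2]);return np.array([p[0]+c*P[0]-s*P[1],p[1]+s*P[0]+c*P[1],P[2]])
M={c:bot.camera_model(c) for c in('top','side')}
def px(c,q): return np.array([180+(q[0]+.5)/S-.5,85+(q[1]+.5)/S-.5]) if c=='top' else np.array([120+(q[0]+.5)/Q-.5,125+(q[1]+.5)/Q-.5])
def f(p): return np.concatenate([proj(M[c],W(p,P))-px(c,q) for P,c,q in D])
for sub in (None,):
    r=least_squares(f,[.56,.07,-.1],loss='soft_l1')
    print(r.x.round(4));print(f(r.x).reshape(-1,2).round(1).tolist())
p=r.x
print('dial',W(p,(0,.085,.066)),'mast',W(p,(0,-.085,.188)))
for c in M:
    print(c,'dial',proj(M[c],W(p,(0,.085,.075))).round(1),'handle top',proj(M[c],W(p,(0,-.085,.212))).round(1))
# overlay
I={c:cv2.resize(cv2.imread(f'pics/{c}0.png'),None,fx=4,fy=4,interpolation=2) for c in M}
from itertools import product
for c in M:
    for z0,pts in((.042,[(.058*np.cos(t),.085+.058*np.sin(t)) for t in np.linspace(0,6.28,40)]),(.04,[(.06,.155),(.06,-.155),(-.06,-.155),(-.06,.155)]),(.212,[(.013,-.067),(.013,-.103),(-.013,-.103),(-.013,-.067)])):
        a=np.array([proj(M[c],W(p,(*q,z0)))*4+1.5 for q in pts]).round().astype(int)
        cv2.polylines(I[c],[a],True,(0,0,255),1)
    for k,d in enumerate((0,.628,1.257,1.885)):
        t=np.radians(54)-d
        a=[tuple((proj(M[c],W(p,(r*np.cos(t),.085+r*np.sin(t),z)))*4+1.5).round().astype(int).tolist()) for r,z in((0,.075),(.022,.075))]
        cv2.line(I[c],*a,[(255,0,0),(0,255,0),(0,255,255),(255,0,255)][k],1)
a=I['top'][560:860,720:1120+120];b=I['side'][860:1160,720:1120]
b2=I['side'][500:800,960:1240]
cv2.imwrite('pics/ov.png',np.vstack([np.hstack([a[:, :520],np.zeros((300,280,3),np.uint8)]),np.hstack([b,np.zeros((300,120,3),np.uint8),b2])]))
E
python3 fit.py
```

```text
[ 0.5635  0.0757 -0.1607]
[[-0.1, -0.5], [0.3, 0.2], [-0.3, -1.1], [1.1, -1.0], [-0.1, 0.2], [0.2, -0.3], [-0.2, -0.4], [0.4, 1.4], [1.4, -1.6], [1.0, 0.4], [-2.4, 0.8]]
dial [0.5771479  0.15959558 0.066     ] mast [ 0.5499495  -0.00821457  0.188     ]
top dial [214.1 176.9] handle top [279.9 180.6]
side dial [229.4 239.1] handle top [268.6 144.4]
```

View pics/ov.png

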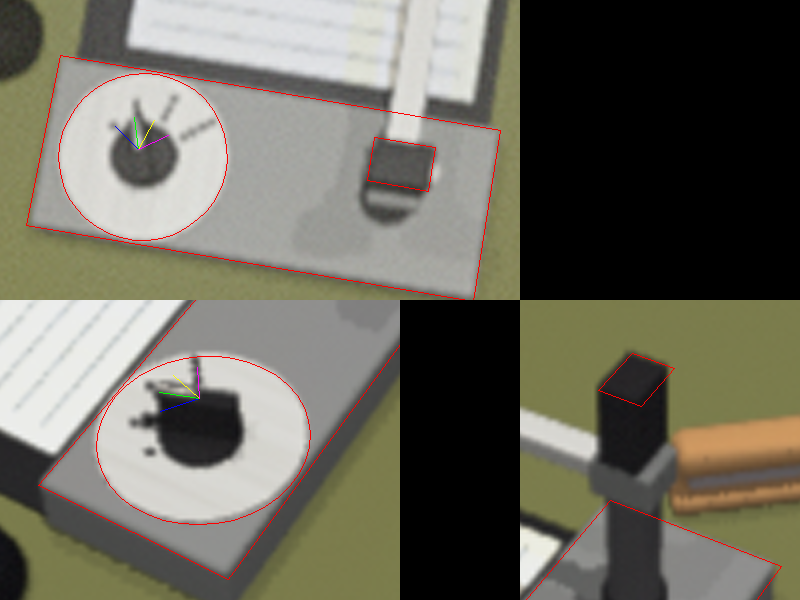

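The fit lands within about 2 mm on every outline. The pointer looks close to the two-dot mark. Next I'll rise and move above the dial for a wrist view.

```bash
python3 -m jog '[{"dz":-0.4,"gripper":1},{"dz":-0.4,"gripper":1},{"dx":0.75,"dy":-0.66,"dz":-0.4,"gripper":1},{"dx":0.75,"dy":-0.66,"dz":-0.4,"gripper":1},{"dx":0.75,"dy":-0.66,"dz":-0.4,"gripper":1},{"dx":0.75,"dy":-0.66,"dz":-0.4,"gripper":1}]'
python3 -m jog '[{"dx":0.75,"dy":-0.66,"gripper":1},{"dx":0.75,"dy":-0.66,"gripper":1},{"dx":0.75,"dy":-0.66,"gripper":1},{"dx":0.75,"dy":-0.66,"gripper":1},{"dx":0.75,"dy":-0.66,"gripper":1}]'
python3 -m jog '[{"dx":0.6,"dy":-0.66,"az":0.06,"gripper":1},{"dx":0.6,"dy":-0.66,"az":0.06,"gripper":1},{"dx":0.6,"dy":-0.66,"az":0.06,"gripper":1},{"dx":0.6,"dy":-0.66,"az":0.06,"gripper":1},{"dx":0.6,"dy":-0.66,"az":0.06,"gripper":1},{"dx":0.6,"dy":-0.66,"az":0.06,"gripper":1}]'
python3 - <<'E'
from h import *
import pickle
o=bot.observe();m=bot.camera_model('wrist');im=bot.grab_frame('wrist');cv2.imwrite('pics/w1.png',im);pickle.dump(m,open('w1.pkl','wb'))
print(o['tcp_pos'],o['tcp_rot'],np.array(m['T']).round(3).tolist())
print(proj(m,(.5771,.1596,.075)),proj(m,(.55,-.0082,.212)))
E
```

```text
[ 0.19654313 -0.54038229  0.23872332] [ 9.84835558e-01  1.73490415e-01  1.58476208e-05 -6.75698459e-06] [[0.342, 0.9, 0.27, 0.265], [-0.94, 0.328, 0.097, -0.517], [-0.001, -0.287, 0.958, 0.385], [0.0, 0.0, 0.0, 1.0]]
[585.89830258 558.51697344] [29169.45212946 36179.02859661]validation failed for argument at $[0]...
validation failed for argument at $[0]...
validation failed for argument at $[0]...
```

View pics/w1.png

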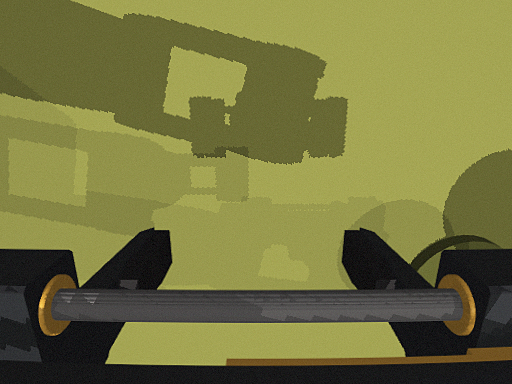

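The refused rows seem to need every key. The wrist picture shows only bare desk between the fingers.

```bash
python3 -m jog '[{"dx":0,"dy":0,"dz":-0.4,"ax":0,"ay":0,"az":0,"gripper":1},{"dx":0,"dy":0,"dz":-0.4,"ax":0,"ay":0,"az":0,"gripper":1},{"dx":0.75,"dy":-0.66,"dz":-0.4,"ax":0,"ay":0,"az":0,"gripper":1},{"dx":0.75,"dy":-0.66,"dz":-0.4,"ax":0,"ay":0,"az":0,"gripper":1},{"dx":0.75,"dy":-0.66,"dz":-0.4,"ax":0,"ay":0,"az":0,"gripper":1},{"dx":0.75,"dy":-0.66,"dz":-0.4,"ax":0,"ay":0,"az":0,"gripper":1}]'
```

```text
time_s: 1.6
tcp_pos: [0.3169, -0.3195, 0.3389]
tcp_rot: [0.985, 0.173, 0.0, 0.0]
ft_force: [1.2, -1.0, 0.7]
opening: 1.002
grip_force: 0.0
```

```bash
python3 -m jog '[{"dx":0.75,"dy":-0.66,"dz":0,"ax":0,"ay":0,"az":0,"gripper":1},{"dx":0.75,"dy":-0.66,"dz":0,"ax":0,"ay":0,"az":0,"gripper":1},{"dx":0.75,"dy":-0.66,"dz":0,"ax":0,"ay":0,"az":0,"gripper":1},{"dx":0.75,"dy":-0.66,"dz":0,"ax":0,"ay":0,"az":0,"gripper":1},{"dx":0.75,"dy":-0.66,"dz":0,"ax":0,"ay":0,"az":0,"gripper":1}]'
python3 -m jog '[{"dx":0.6,"dy":-0.76,"dz":0,"ax":0,"ay":0,"az":0.06,"gripper":1},{"dx":0.6,"dy":-0.76,"dz":0,"ax":0,"ay":0,"az":0.06,"gripper":1},{"dx":0.6,"dy":-0.76,"dz":0,"ax":0,"ay":0,"az":0.06,"gripper":1},{"dx":0.6,"dy":-0.76,"dz":0,"ax":0,"ay":0,"az":0.06,"gripper":1},{"dx":0.6,"dy":-0.76,"dz":0,"ax":0,"ay":0,"az":0.06,"gripper":1},{"dx":0.6,"dy":-0.76,"dz":0,"ax":0,"ay":0,"az":0.06,"gripper":1}]'
python3 - <<'E'
from h import *
import pickle
o=bot.observe();m=bot.camera_model('wrist');im=bot.grab_frame('wrist');cv2.imwrite('pics/w2.png',im);pickle.dump(m,open('w2.pkl','wb'))
print(o['tcp_pos'],o['tcp_rot'])
print(proj(m,(.5771,.1596,.075)),proj(m,(.55,-.0082,.212)))
E
```

```text
time_s: 2.22
tcp_pos: [0.4373, -0.0982, 0.3389]
tcp_rot: [0.984, 0.177, 0.0, -0.0]
ft_force: [-0.7, -0.6, -0.1]
opening: 1.005
grip_force: 0.0
time_s: 2.98
tcp_pos: [0.5122, 0.1267, 0.3384]
tcp_rot: [0.997, 0.08, -0.0, 0.0]
ft_force: [0.9, 0.2, -0.0]
opening: 1.0
grip_force: 0.0
[0.51221801 0.12668458 0.33843898] [ 9.96796046e-01  7.99836658e-02 -3.49775419e-04  3.65457977e-04]
[237.94548175  97.8346594 ] [411.91873585 162.63186694]
```

View pics/w2.png

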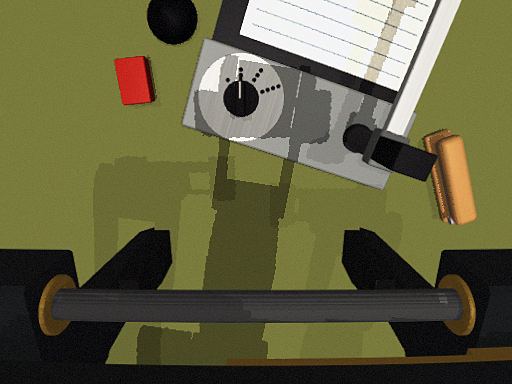

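The wrist view shows the dial plate centred near (241,97) with the white pointer line running up towards (240,78), at about the two dots. The mast handle is at (400,155). I'll enlarge it with an overlay.

```bash
python3 - <<'E'
from h import *
import pickle
m=pickle.load(open('w2.pkl','rb'));im=cv2.imread('pics/w2.png')
p=(.5635,.0757,-.1607);W=lambda P:np.array([p[0]+np.cos(p[2])*P[0]-np.sin(p[2])*P[1],p[1]+np.sin(p[2])*P[0]+np.cos(p[2])*P[1],P[2]])
a=cv2.resize(im[30:190,170:450],None,fx=2.85,fy=2.85,interpolation=2);I=np.vstack([a])
k=2.85;P2=lambda q:tuple(np.round((proj(m,q)-(170,30)+.5)*k-.5).astype(int).tolist())
for z0,pts in((.042,[(.058*np.cos(t),.085+.058*np.sin(t)) for t in np.linspace(0,6.28,40)]),(.04,[(.06,.155),(.06,-.155),(-.06,-.155),(-.06,.155)]),(.212,[(.013,-.067),(.013,-.103),(-.013,-.103),(-.013,-.067)])):
    cv2.polylines(I,[np.array([P2(W((*q,z0))) for q in pts])],True,(0,0,255),1)
cv2.circle(I,P2(W((0,.085,.075))),2,(0,255,0),-1)
for d,c in((0,(255,0,0)),(.628,(0,255,0)),(1.257,(255,0,255))):
    t=np.radians(54)-d
    cv2.line(I,P2(W((.022*np.cos(t),.085+.022*np.sin(t),.075))),P2(W((.035*np.cos(t),.085+.035*np.sin(t),.075))),c,1)
cv2.imwrite('pics/w2c.png',I[:, :800])
E
```

```text
(no output)
```

View pics/w2c.png

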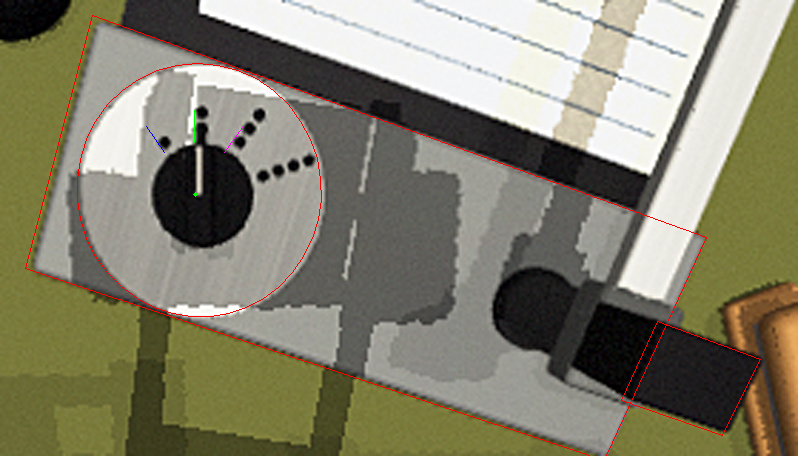

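The overlay fits within 1 to 2 mm, and the dial is at two dots (0.628). Tool x is already along the bar. I'll descend on the dial.

```bash
python3 -m jog '[{"dx":0.276,"dy":-0.086,"dz":0,"ax":0,"ay":0,"az":0,"gripper":0.5},{"dx":0.276,"dy":-0.086,"dz":0.2,"ax":0,"ay":0,"az":0,"gripper":0.5},{"dx":0.276,"dy":-0.086,"dz":0.4,"ax":0,"ay":0,"az":0,"gripper":0.5},{"dx":0.276,"dy":-0.086,"dz":0.6,"ax":0,"ay":0,"az":0,"gripper":0.5},{"dx":0.276,"dy":-0.086,"dz":0.8,"ax":0,"ay":0,"az":0,"gripper":0.5},{"dx":0.276,"dy":-0.086,"dz":0.9,"ax":0,"ay":0,"az":0,"gripper":0.5},{"dx":0.276,"dy":-0.086,"dz":0.9,"ax":0,"ay":0,"az":0,"gripper":0.5},{"dx":0.276,"dy":-0.086,"dz":0.9,"ax":0,"ay":0,"az":0,"gripper":0.5}]'
python3 - <<'E'
from h import *
m=bot.camera_model('wrist');im=bot.grab_frame('wrist');cv2.imwrite('pics/w3.png',im)
print(bot.observe()['opening'])
E
```

```text
time_s: 4.03
tcp_pos: [0.5781, 0.1587, 0.1154]
tcp_rot: [0.997, 0.079, 0.001, 0.0]
ft_force: [0.3, 0.2, 1.2]
opening: 0.502
grip_force: 0.0
0.49887207627303676
```

View pics/w3.png

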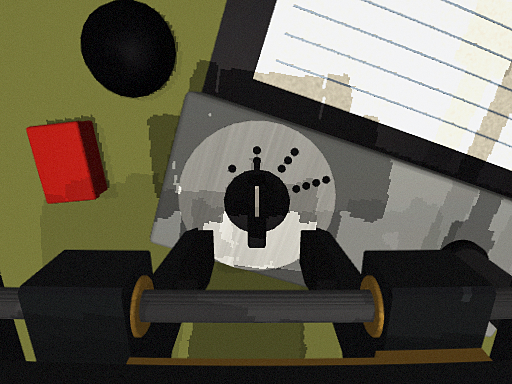

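The bar (col 257) sits midway between the fingers (213 and 301). I'll descend, close, then turn clockwise.

```bash
python3 -m jog '[{"dx":0,"dy":0,"dz":0.15,"ax":0,"ay":0,"az":0,"gripper":0.5},{"dx":0,"dy":0,"dz":0.25,"ax":0,"ay":0,"az":0,"gripper":0.5},{"dx":0,"dy":0,"dz":0.25,"ax":0,"ay":0,"az":0,"gripper":0.5},{"dx":0,"dy":0,"dz":0.25,"ax":0,"ay":0,"az":0,"gripper":0},{"dx":0,"dy":0,"dz":0.25,"ax":0,"ay":0,"az":0,"gripper":0},{"dx":0,"dy":0,"dz":0.25,"ax":0,"ay":0,"az":0,"gripper":0},{"dx":0,"dy":0,"dz":0.25,"ax":0,"ay":0,"az":0,"gripper":0},{"dx":0,"dy":0,"dz":0.25,"ax":0,"ay":0,"az":0,"gripper":0},{"dx":0,"dy":0,"dz":0.25,"ax":0,"ay":0,"az":0,"gripper":0}]'
```

```text
time_s: 5.2
tcp_pos: [0.5778, 0.1588, 0.0523]
tcp_rot: [0.997, 0.08, 0.001, 0.001]
ft_force: [-1.0, -4.6, 3.6]
opening: 0.136
grip_force: 30.0
```

```bash
python3 -m jog '[{"dx":0,"dy":0,"dz":0,"ax":0,"ay":0,"az":0.05,"gripper":0},{"dx":0,"dy":0,"dz":0,"ax":0,"ay":0,"az":0.1,"gripper":0},{"dx":0,"dy":0,"dz":0,"ax":0,"ay":0,"az":0.15,"gripper":0},{"dx":0,"dy":0,"dz":0,"ax":0,"ay":0,"az":0.2,"gripper":0},{"dx":0,"dy":0,"dz":0,"ax":0,"ay":0,"az":0.2,"gripper":0},{"dx":0,"dy":0,"dz":0,"ax":0,"ay":0,"az":0.2,"gripper":0},{"dx":0,"dy":0,"dz":0,"ax":0,"ay":0,"az":0.2,"gripper":0}]'
python3 -m jog '[{"dx":0,"dy":0,"dz":0,"ax":0,"ay":0,"az":0,"gripper":0.5},{"dx":0,"dy":0,"dz":0,"ax":0,"ay":0,"az":0,"gripper":0.5},{"dx":0,"dy":0,"dz":0,"ax":0,"ay":0,"az":0,"gripper":0.5},{"dx":0,"dy":0,"dz":-0.25,"ax":0,"ay":0,"az":0,"gripper":0.5},{"dx":0,"dy":0,"dz":-0.5,"ax":0,"ay":0,"az":0,"gripper":0.5},{"dx":0,"dy":0,"dz":-0.75,"ax":0,"ay":0,"az":0,"gripper":0.5},{"dx":0,"dy":0,"dz":-1,"ax":0,"ay":0,"az":0,"gripper":0.5},{"dx":0,"dy":0,"dz":-1,"ax":0,"ay":0,"az":0,"gripper":0.5},{"dx":0,"dy":0,"dz":-1,"ax":0,"ay":0,"az":0,"gripper":0.5}]'
python3 - <<'E'
from h import *
m=bot.camera_model('wrist');im=bot.grab_frame('wrist');cv2.imwrite('pics/w4.png',im)
print(bot.observe()['tcp_pos'],bot.observe()['tcp_rot'])
E
```

```text
time_s: 6.08
tcp_pos: [0.5778, 0.1589, 0.0523]
tcp_rot: [0.973, -0.23, 0.001, 0.001]
ft_force: [-0.3, -5.3, 5.4]
opening: 0.136
grip_force: 30.0
time_s: 7.2
tcp_pos: [0.5765, 0.1601, 0.3007]
tcp_rot: [0.973, -0.232, -0.0, 0.0]
ft_force: [-1.2, -0.4, -0.8]
opening: 0.508
grip_force: 0.0
[0.57602128 0.16000615 0.29942025] [ 9.72783224e-01 -2.31712778e-01 -1.35306483e-03  3.97138480e-04]
```

View pics/w4.png

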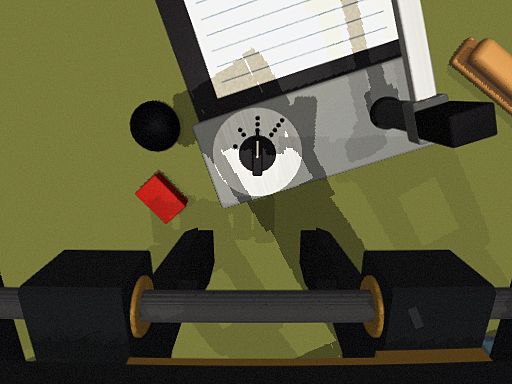

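The pointer now stands on the three dots (258,125). Next I'll move above the mast handle with the stand's yaw (−9.2°).

```bash
python3 -m jog '[{"dx":0.211,"dy":0.65,"dz":0,"ax":0,"ay":0,"az":-0.098,"gripper":0.9},{"dx":0.211,"dy":0.65,"dz":0,"ax":0,"ay":0,"az":-0.098,"gripper":0.9},{"dx":0.211,"dy":0.65,"dz":0,"ax":0,"ay":0,"az":-0.098,"gripper":0.9},{"dx":0.211,"dy":0.65,"dz":0,"ax":0,"ay":0,"az":-0.098,"gripper":0.9},{"dx":0.211,"dy":0.65,"dz":0,"ax":0,"ay":0,"az":-0.098,"gripper":0.9},{"dx":0.211,"dy":0.65,"dz":0,"ax":0,"ay":0,"az":-0.098,"gripper":0.9}]'
python3 - <<'E'
from h import *
m=bot.camera_model('wrist');im=bot.grab_frame('wrist')
o=bot.observe();print(o['tcp_pos'],o['tcp_rot'],np.degrees(2*np.arctan2(o['tcp_rot'][1],o['tcp_rot'][0])))
c,s=np.cos(-.1607),np.sin(-.1607)
for x,y in((.013,.018),(.013,-.018),(-.013,-.018),(-.013,.018)):
  q=proj(m,(.5503+c*x-s*y,-.0088+s*x+c*y,.212));print(q); 
  if 0<=q[0]<512: cv2.circle(im,tuple(q.round().astype(int).tolist()),2,(0,0,255),-1)
cv2.imwrite('pics/w5.png',im)
E
```

```text
time_s: 8.0
tcp_pos: [0.5505, -0.0075, 0.3004]
tcp_rot: [0.997, -0.079, -0.001, -0.0]
ft_force: [-0.9, 0.2, 0.9]
opening: 0.902
grip_force: 0.0
[ 0.55060524 -0.00752279  0.30064774] [ 9.96870667e-01 -7.90481958e-02 -4.71568986e-04 -1.86084369e-04] -9.06771738167742
[232.76036132 176.46220588]
[279.74632262 176.59705306]
[278.96092643 208.50085025]
[233.39144459 208.36664805]
```

View pics/w5.png

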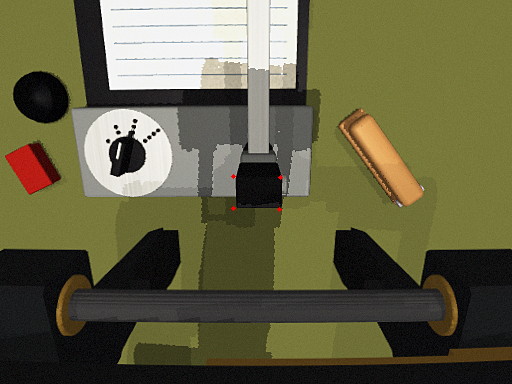

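The handle (cols 236–281) is about 1 mm to the +y side of the finger midline at 257. I'll descend and squeeze.

```bash
python3 -m jog '[{"dx":0,"dy":0.005,"dz":0.15,"ax":0,"ay":0,"az":0,"gripper":0.9},{"dx":0,"dy":0.005,"dz":0.3,"ax":0,"ay":0,"az":0,"gripper":0.9},{"dx":0,"dy":0.005,"dz":0.45,"ax":0,"ay":0,"az":0,"gripper":0.9},{"dx":0,"dy":0.005,"dz":0.525,"ax":0,"ay":0,"az":0,"gripper":0.9},{"dx":0,"dy":0.005,"dz":0.525,"ax":0,"ay":0,"az":0,"gripper":0.9},{"dx":0,"dy":0.005,"dz":0.525,"ax":0,"ay":0,"az":0,"gripper":0.9}]'
python3 -m jog '[{"dx":0,"dy":0,"dz":0,"ax":0,"ay":0,"az":0,"gripper":0},{"dx":0,"dy":0,"dz":0,"ax":0,"ay":0,"az":0,"gripper":0},{"dx":0,"dy":0,"dz":0,"ax":0,"ay":0,"az":0,"gripper":0},{"dx":0,"dy":0,"dz":0,"ax":0,"ay":0,"az":0,"gripper":0},{"dx":0,"dy":0,"dz":0,"ax":0,"ay":0,"az":0,"gripper":0},{"dx":0,"dy":0,"dz":0,"ax":0,"ay":0,"az":0,"gripper":0},{"dx":0,"dy":0,"dz":0,"ax":0,"ay":0,"az":0,"gripper":0},{"dx":0,"dy":0,"dz":0,"ax":0,"ay":0,"az":0,"gripper":0}]'
```

```text
time_s: 8.8
tcp_pos: [0.5516, -0.01, 0.1715]
tcp_rot: [0.997, -0.08, 0.001, 0.0]
ft_force: [1.6, 0.0, 0.5]
opening: 0.898
grip_force: 0.0
time_s: 9.8
tcp_pos: [0.5507, -0.0091, 0.1701]
tcp_rot: [0.997, -0.08, 0.0, -0.001]
ft_force: [1.6, 4.2, 0.7]
opening: 0.405
grip_force: 30.0
```

The opening reads 35.6 mm, so the button is flush. Now I'll raise it.

```bash
python3 -m jog '[{"dx":0,"dy":0,"dz":-0.03,"ax":0,"ay":0,"az":0,"gripper":0},{"dx":0,"dy":0,"dz":-0.06,"ax":0,"ay":0,"az":0,"gripper":0},{"dx":0,"dy":0,"dz":-0.09,"ax":0,"ay":0,"az":0,"gripper":0},{"dx":0,"dy":0,"dz":-0.12,"ax":0,"ay":0,"az":0,"gripper":0},{"dx":0,"dy":0,"dz":-0.15,"ax":0,"ay":0,"az":0,"gripper":0},{"dx":0,"dy":0,"dz":-0.18,"ax":0,"ay":0,"az":0,"gripper":0},{"dx":0,"dy":0,"dz":-0.21,"ax":0,"ay":0,"az":0,"gripper":0},{"dx":0,"dy":0,"dz":-0.24,"ax":0,"ay":0,"az":0,"gripper":0},{"dx":0,"dy":0,"dz":-0.27,"ax":0,"ay":0,"az":0,"gripper":0},{"dx":0,"dy":0,"dz":-0.3,"ax":0,"ay":0,"az":0,"gripper":0},{"dx":0,"dy":0,"dz":-0.33,"ax":0,"ay":0,"az":0,"gripper":0},{"dx":0,"dy":0,"dz":-0.36,"ax":0,"ay":0,"az":0,"gripper":0},{"dx":0,"dy":0,"dz":-0.38,"ax":0,"ay":0,"az":0,"gripper":0},{"dx":0,"dy":0,"dz":-0.395,"ax":0,"ay":0,"az":0,"gripper":0},{"dx":0,"dy":0,"dz":-0.395,"ax":0,"ay":0,"az":0,"gripper":0},{"dx":0,"dy":0,"dz":-0.395,"ax":0,"ay":0,"az":0,"gripper":0}]'
python3 - <<'E'
from h import *
im=bot.grab_frame('side');r=bot.find_in('mast','side');print(r[:1]);print(bot.observe()['tcp_pos'])
c=cv2.resize(im[60:300,100:400],None,fx=2.4,fy=2.4,interpolation=2);cv2.imwrite('pics/s2.png',c)
E
```

```text
time_s: 11.8
tcp_pos: [0.5506, -0.0091, 0.2678]
tcp_rot: [0.997, -0.08, -0.0, -0.001]
ft_force: [4.3, 4.6, -4.9]
opening: 0.409
grip_force: 30.0
[{'box': [175.5, 98.2, 283.1, 174.7], 'p': 0.86}]
[ 0.55064926 -0.00909254  0.26785004]
```

View pics/s2.png

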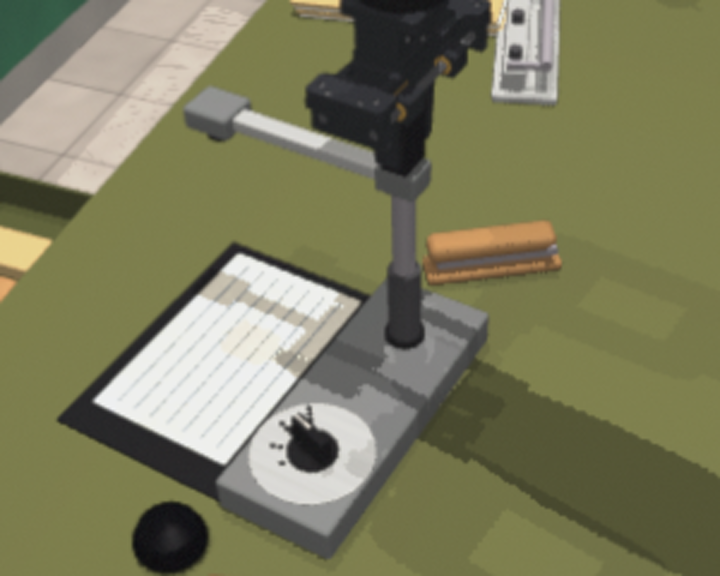

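The mast is up about 98 mm and carries only its own weight, so it hasn't met the end stop. I'll nudge it the last couple of mm against the stop.

```bash
python3 -m jog '[{"dx":0,"dy":0,"dz":-0.006,"ax":0,"ay":0,"az":0,"gripper":0},{"dx":0,"dy":0,"dz":-0.01,"ax":0,"ay":0,"az":0,"gripper":0},{"dx":0,"dy":0,"dz":-0.01,"ax":0,"ay":0,"az":0,"gripper":0},{"dx":0,"dy":0,"dz":-0.01,"ax":0,"ay":0,"az":0,"gripper":0},{"dx":0,"dy":0,"dz":-0.01,"ax":0,"ay":0,"az":0,"gripper":0}]'
```

```text
time_s: 12.52
tcp_pos: [0.5507, -0.0091, 0.27]
tcp_rot: [0.997, -0.08, -0.0, -0.001]
ft_force: [4.9, 3.4, -6.3]
opening: 0.406
grip_force: 30.0
```

```bash
python3 -c "
from cell import bot
print(bot.hand_in())"
```

```text
the job is handed in; nothing more can be done
None
```

I handed the job in at about 12.5 s: the dial is on three dots and the gripper is holding the mast about 100 mm up at its second stop with the button squeezed flush. The stapler, tin and paperweight were never touched. The simulator returned no verdict.

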